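# Lock a filler tap into the drinking-water manifold

### The job

Lift the spare filler tap out of the wooden stand and push its stem down into the open outlet of the water manifold, spout pointing the same way as on the tap already fitted there, past the gripping teeth until it is fully home, pressed firmly down on the seat for a moment. Then, before letting go, tug it straight up with about 12 N for half a second to prove that it is locked, and leave it standing in the outlet. Be gentle with the outlets (the teeth bend above about 20 N, pushing or pulling) and leave everything else on the table where it is.

Things in the scene. Friction and masses are not known exactly. Their poses are not given: they have to be found in the camera images.
- tap_grip (a point): Centre of the grey body of the spare filler tap, standing loose in a hole of the stand. z up the stem, spout to -x. Body 26 (x) x 24 (y) x 44 mm (z), centred here; grasp it across y from above. Steel button 6 mm high on top. Spout, 12 mm thick, leaves the -x face 8 mm above this point. A 30 mm round flange under the body (underside 26 mm below this point) rests on the stand. About 0.2 kg.
- tap_tip (a point): Lower tip of the spare tap's steel stem, on its axis, 84 mm below tap_grip, same axes. The stem is 16 mm in diameter and 58 mm long up to the flange; its lowest 8 mm taper to 8 mm diameter, and 13 to 22 mm above the tip runs a 10 mm groove into which the outlet's teeth snap.
- tap_spout (a point): End of the spare tap's spout: 50 mm to -x of the stem axis, 76 mm above the stem tip. Same axes.
- outlet: The open push-fit outlet on the manifold; the other outlet, 130 mm away, already has a tap (which is at which end varies). Origin on its axis at its underside, 40 mm above the table; z up; spouts must point to its -x. Round black fitting, 38 mm in diameter, 29 mm grey collar on top, upright 18 mm bore. Inside are three sprung teeth and, below them, a sprung rubber seat. Fixed.
- outlet_mouth (a point): Centre of the open outlet's mouth, 54 mm above outlet, same axes. Teeth and seat depth varies unseen: fully home, the stem tip is 38 to 50 mm below the mouth. The teeth are felt from 18 mm before home and resist with 3 to 10 N until the stem snaps past 4.5 mm before home. The seat springs over the last 2.5 mm, then stops hard. A locked tap lifts 4.5 mm from home, then the teeth stop it hard.
- seat (a joint): How far the rubber seat inside the open outlet is pressed down, in m: 0 free, 0.0025 fully down. Its spring takes 4 N per mm.
- outlet_fitted: The other outlet of the manifold with a tap already fitted, its spout pointing to its -x; that tap is 122 mm high from this origin. Fixed. Origin on its axis at its underside, axes parallel to outlet.
- manifold: The aluminium manifold that carries both outlets, 50 by 230 by 40 mm, its length along its y; outlets at y = +65 and -65 mm. Origin at the centre of its underside, on the table. Fixed.
- stand: Wooden stand, 70 (x) by 200 (y) by 70 mm high, with two 20 mm holes at y = +55 and -55 mm, 66 mm deep: one holds the spare tap, the other a blanking plug. Origin at the centre of its underside, on the table. Fixed.
- plug_mid (a point): Blanking plug standing in the other hole of the stand: a short round grey knob of 26 mm diameter with no spout. This point is in the knob's middle, 70 mm above its tip. To be left alone.
- cup: Paper cup, 76 mm in diameter, 85 mm high, standing upright in front of the manifold; origin at the centre of its underside. To be left alone.
- stopwatch: Black stopwatch, 56 mm disc 14 mm thick, lying on the table; origin at its underside. To be left alone.
- tape: Roll of tape lying flat, 90 mm in diameter, 24 mm high; origin at its underside. To be left alone.
- bottle: Blue bottle, 68 mm in diameter, 200 mm high, at the far right; origin at its underside. To be left alone.
- jar: Clear jar, 60 mm in diameter, 90 mm high, beyond the manifold; origin at its underside. To be left alone.
- pen: Black pen, 130 mm long and 10 mm thick, lying on the table beyond the stand; origin at its underside. To be left alone.
Mind the look-alikes: they are no part of the job. What is shaped like the part that bears tap_grip but red is not meant.

How it is judged:
By the outcome, as a careful person would: the job done as asked, in the order asked, and still so for the second after the job is handed in, with the robot touching nothing.
It also fails if it takes over 72 s, if anything falls off the work surface, if the arm or the gripper's body presses on something with over 40 N, if the wrist force passes 120 N, or if a joint passes its speed limit or range.

### The arm

A 6-joint arm with a two-finger parallel gripper is mounted at the origin on the work surface. World frame = base frame: x ahead of the robot, y to its left, z up, the work surface at z = 0. Lengths are in m, angles in degrees, forces in N, time in s.
With the tool pointing down it reaches from about 0.3 to 0.95 m from the base axis. Payload 3.1 kg.
Tool frame: the origin (TCP) lies at the very end of the fingers, on their centre line; the grasp point (between the pads) lies 19 mm behind it; z points along the fingers, y is the line along which they close (so a half turn about z gives the same grasp; the last joint's range is limited). The gripper opens to 85 mm and grips with 20 to 120 N. Pads are 22 mm wide; open, the fingers measure 114 mm over their backs; the gripper's body (76 mm by 85 mm) begins 54 mm behind the grasp point. The pads swing forward as they close: fully open they stand 13 mm farther back than shut.
Start: joints at [68.142, 17.653, 93.61, -0, 68.738, -3.994], TCP at [0.192, 0.595, 0.202] pointing down, gripper open.
Joint ranges: [-175.34, 175.34], [-45.06, 112.39], [2.9, 150.54], [-68.45, 248.45], [3.09, 151.38], [-168.51, 168.51]. Speed limits (degrees/s): [159.86, 159.86, 180, 180, 180, 180].

### API

Orientations are given as a 3x3 rotation matrix whose columns are the frame's x, y, z axes.
In Python, from workcell import arm gives the robot as it stands.
- The arm moves only by the shell command python3 -m creep 'ROWS' [FORCE]. ROWS is JSON, a list of rows, each an object with "fingers": the closure, from -1 (fully open) to 1 (shut); "linear": the shift along the tool's x, y, z as a fraction of full scale, a list of three; "roll": the turn about the tool's z as a fraction of full scale. In form: [{"fingers": fingers, "linear": [dx, dy, dz], "roll": roll}, ...]. A call has 1 to 12 rows; each row shifts and turns the commanded pose from where the row before left it, along the tool's axes as they then stand; what a row does not reach is not made up. Full scale, the value 1, is 300 mm for a shift and pi/4 rad for a turn. A row lasts 1/12 s, in which the tool goes at most 41.7 mm and 7.16 degrees, less where a joint would pass 70% of its speed; a pose out of reach is approached as far as the arm can. A call with a number of a shift or a turn outside -1 to 1 is refused whole. A call with a gripper value outside its range is refused whole. The fingers move at their own pace and stop on an object; FORCE is the grip in N (left out, the last holds). Time passes only in rows, so rows that do not move let the fingers close. It gives the time, the measured TCP pose, the force, the opening and the grip force at its end, in the units of the state.
- arm.read_state(): the state, without advancing time (a new reading comes with each control period).
- arm.camera(name): name is "scene" or "top"; returns the picture (400x640x3 uint8, red, green, blue); there is no depth.
- arm.camera_info(name): a dict with "fx", "fy", "cx", "cy" (pixels), "view" (4x4, takes a point from world to camera coordinates). Camera axes: x right, y up, looking along -z (the intrinsics and any distortion apply to the point x, -y, -z); pixel columns grow to the right and rows downward; lengths in m; the calibration is good to about 2 mm. A picture is of the moment at which its call begins. camera_info takes no time and is no camera call.
- arm.sign_off(): hands the job in; it is judged then, once.
The state is a dict: "time": time; "joints": joint angles; "qd": joint speeds; "tau": joint torques, N m; "tool_pos": TCP position; "eef_rot": TCP orientation; "wrist_force": force on the tool from outside, world axes, zero at the start; "moment": the same for the moment, N m; "finger_gap": opening from 0.0 (shut) to 1.0 (fully open); "grip_force": force on a finger pad.
Only numpy, scipy, OpenCV 4.12 (cv2) and the standard library are available. Lean on these libraries where they do the work, as an engineer would, in place of code of your own. Each camera call takes 0.05 s, during which the arm holds its last target. There are 200 camera calls.

## Working session

There is one attempt and no reset: what is moved stays moved. The work goes in short steps, Python scripts to look and compute and a shell command to move; the robot and the scene stay as the last step left them, time stands still between calls to the robot, and variables do not carry over. Pictures are saved under pics/ and viewed, at most 10 in all, crops included, and the job is handed in when it is done.

```bash
mkdir -p pics; ls; python3 - <<'E'
from workcell import arm
import cv2,numpy as np
for n in("scene","top"):
    im=arm.camera(n); cv2.imwrite(f"pics/{n}0.png",im[:,:,::-1]); i=arm.camera_info(n); print(n,{k:(np.round(v,4).tolist() if not isinstance(v,str) else v) for k,v in i.items()})
s=arm.read_state(); print(s)
E
```

```text
pics
scene {'fx': 414.785, 'fy': 414.785, 'cx': 317.7154, 'cy': 208.6262, 'view': [[0.049, 0.9987, -0.0101, -0.0099], [-0.6944, 0.0413, 0.7184, 0.324], [0.7179, -0.0281, 0.6956, -1.5086], [0.0, 0.0, 0.0, 1.0]]}
top {'fx': 413.5147, 'fy': 413.5147, 'cx': 322.679, 'cy': 196.0195, 'view': [[0.0177, -0.9993, 0.0331, -0.0317], [0.9897, 0.0223, 0.1412, -0.5714], [-0.1419, 0.0302, 0.9894, -0.9828], [0.0, 0.0, 0.0, 1.0]]}
{'time': 0.1, 'joints': array([ 6.81425188e+01,  1.77001378e+01,  9.36824882e+01,  4.27195475e-04,
        6.87376048e+01, -3.99297344e+00]), 'qd': array([ 0.04539155, -0.13711606, -0.13186546,  0.03287439,  0.04436553,
        0.00483139]), 'tau': array([-6.70086392e-04, -4.16409409e+01, -2.77644271e+01, -1.14574041e-04,
        4.12923415e-03,  9.38324234e-06]), 'tool_pos': array([0.19144538, 0.59410642, 0.20125305]), 'eef_rot': array([[-9.51783724e-01,  3.06768843e-01, -7.87689984e-04],
       [ 3.06769816e-01,  9.51781749e-01, -1.94498627e-03],
       [ 1.53047762e-04, -2.09284579e-03, -9.99997798e-01]]), 'wrist_force': array([0.02931097, 0.17808019, 0.43943724]), 'moment': array([ 0.01179794, -0.02838226, -0.01511344]), 'grip_force': 0.0, 'finger_gap': 1.000262274018983}
```

View pics/scene0.png

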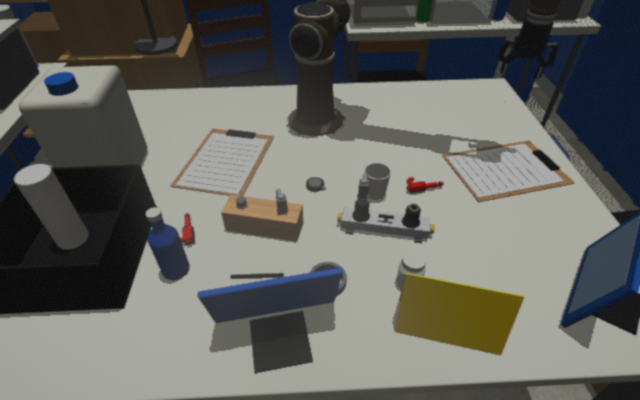

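View pics/top0.png

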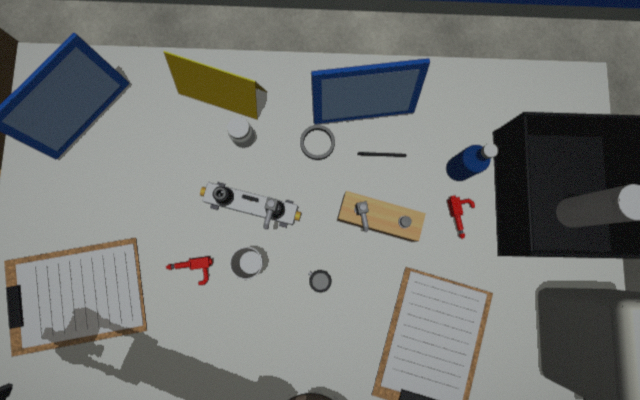

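The top view shows the stand with the spare tap at about (363,208), spout toward (365,230), and the round plug at (405,222). The manifold has its open black outlet at (223,195) and its fitted tap at (273,208).

Candidates for the spare tap:
- Grey tap in the stand (363,208): grey, with a spout, standing in the stand, so it fits the description.
- Plug (405,222): no spout.
- Fitted tap (273,208): already on the manifold.
- Red ones at (460,215) and (190,265): wrong colour, lying down.

I'll confirm this in an enlarged crop.

```bash
python3 - <<'E'
import cv2,numpy as np
t=cv2.imread("pics/top0.png"); s=cv2.imread("pics/scene0.png")
a=cv2.resize(t[180:245,335:435],None,fx=4,fy=4,interpolation=cv2.INTER_CUBIC)
b=cv2.resize(t[175:240,195:305],None,fx=3.6,fy=4,interpolation=cv2.INTER_CUBIC)
c=cv2.resize(s[170:240,215:315],None,fx=4,fy=4,interpolation=cv2.INTER_CUBIC)
d=cv2.resize(s[170:240,340:440],None,fx=4,fy=4,interpolation=cv2.INTER_CUBIC)
b=cv2.resize(b,(400,260))
o=np.vstack([np.hstack([a,b]),np.hstack([c,d])]); 
o=np.clip(o.astype(float)*1.5,0,255).astype(np.uint8); print(o.shape)
cv2.imwrite("pics/crop1.png",o)
E
```

```text
(540, 800, 3)
```

View pics/crop1.png

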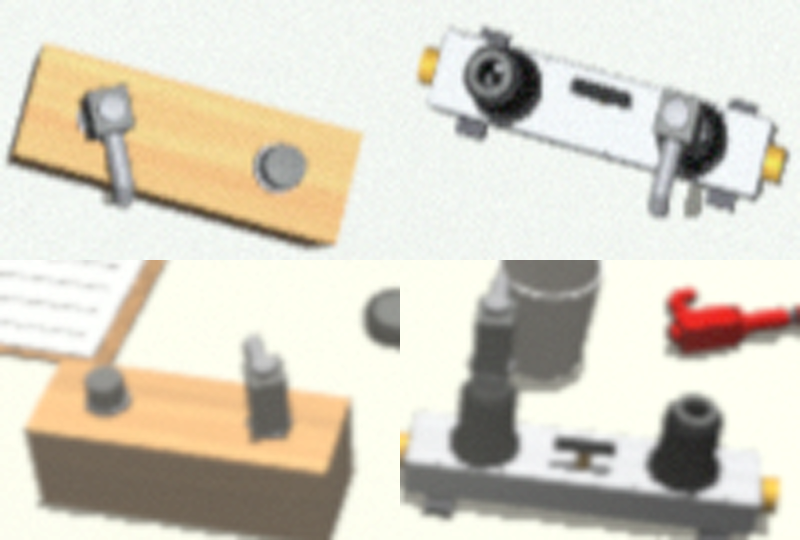

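The crop confirms it: the grey square-bodied tap with a spout sits in the stand at crop (113,106), the spoutless plug at (280,165), and the open outlet's bore at (495,72) in the upper right panel.

```bash
cat > h.py <<'E'
from workcell import arm
import numpy as np
def ray(n,u,v):
    i=arm.camera_info(n); V=np.array(i["view"]); R=V[:3,:3]; c=-R.T@V[:3,3]
    d=R.T@np.array([(u-i["cx"])/i["fx"],-(v-i["cy"])/i["fy"],-1.]); return c,d/np.linalg.norm(d)
def onz(n,u,v,z):
    c,d=ray(n,u,v); return c+d*(z-c[2])/d[2]
def tri(a,b):
    A=0;B=0
    for r in(a,b):
        c,d=ray(*r); P=np.eye(3)-np.outer(d,d); A=A+P; B=B+P@c
    return np.linalg.solve(A,B)
def proj(n,p):
    i=arm.camera_info(n); q=np.array(i["view"])@np.r_[p,1]
    return i["cx"]+i["fx"]*q[0]/-q[2], i["cy"]-i["fy"]*q[1]/-q[2]
def yaw(a,b): d=b-a; return np.degrees(np.arctan2(d[1],d[0]))
E
python3 - <<'E'
from h import *
import cv2
np.set_printoptions(precision=4,suppress=True)
t=cv2.imread("pics/top0.png").astype(int)
b=onz("top",363.2,206.2,.124); sp=onz("top",365.7,229.2,.088); pl=onz("top",335+281/4-.3,180+164/4,.084)
m=onz("top",221.1,192.6,.094); f=onz("top",271.5,201.6,.162); fs=onz("top",265.5,227,.126)
print("tap",b,sp,yaw(b,sp),np.linalg.norm((b-sp)[:2])); print("plug",pl,np.linalg.norm((pl-b)[:2]),"stand y dir",yaw(pl,b))
print("mouth",m,"fit",f,np.linalg.norm((m-f)[:2]),"y dir",yaw(f,m),"spout",yaw(f,fs))
print("tri mouth",tri(("top",221.1,192.6),("scene",413.5,206.7)))
# wood & manifold orientation
B,G,R=t[...,0],t[...,1],t[...,2]
w=((R-B>50)&(R-G>15)).astype(np.uint8); w[:, :330]=0; w[:180]=0; w[250:]=0; w[:,435:]=0
r=cv2.minAreaRect(cv2.findContours(w,0,2)[0][0] if 0 else max(cv2.findContours(w,0,2)[0],key=cv2.contourArea)); bx=cv2.boxPoints(r); P=[onz("top",u,v,.07)for u,v in bx]
print("stand",np.mean(P,0),[(round(yaw(P[i],P[i-1]),1),round(np.linalg.norm(P[i]-P[i-1]),3))for i in range(4)])
print(onz("top",335+40/4,180+45/4,.07),onz("top",335+362/4,180+133/4,.07))
# brightened top-plate corners of manifold from crop
print(yaw(onz("top",195+(775-400)*.275,175+123/4,.04),onz("top",195+(452-400)*.275,175+28/4,.04)))
E
```

```text
tap [ 0.5387 -0.1102  0.124 ] [ 0.4889 -0.121   0.088 ] -167.79380896864245 0.05093549894148336
plug [ 0.5104 -0.2147  0.084 ] 0.10826484644204268 stand y dir 74.8495241310516
mouth [0.567  0.2184 0.094 ] fit [0.5399 0.0943 0.162 ] 0.12706000520645394 y dir 77.64462314424827 spout 164.46303782221733
tri mouth [0.5678 0.2216 0.0914]
stand [ 0.5232 -0.162   0.07  ] [(np.float64(-104.7), np.float64(0.199)), (np.float64(164.9), np.float64(0.069)), (np.float64(75.3), np.float64(0.201)), (np.float64(-16.7), np.float64(0.069))]
[ 0.5806 -0.073   0.07  ] [ 0.5314 -0.268   0.07  ]
76.1733274766134
```

The spare tap is at about (0.538, -0.110) with its x axis at about +12° yaw. The outlet's x axis is at about -13.5°. I'll move over the tap first.

```bash
python3 -m creep '[{"fingers":-1,"linear":[0,0,-0.1],"roll":0},{"fingers":-1,"linear":[0,0,-0.1],"roll":0},{"fingers":-1,"linear":[-0.083,-0.086,0],"roll":0},{"fingers":-1,"linear":[-0.083,-0.086,0],"roll":0},{"fingers":-1,"linear":[-0.083,-0.086,0],"roll":0},{"fingers":-1,"linear":[-0.083,-0.086,0],"roll":0},{"fingers":-1,"linear":[-0.083,-0.086,0],"roll":0},{"fingers":-1,"linear":[-0.083,-0.086,0],"roll":0},{"fingers":-1,"linear":[-0.083,-0.086,0],"roll":0},{"fingers":-1,"linear":[-0.083,-0.086,0],"roll":0},{"fingers":-1,"linear":[-0.083,-0.086,0],"roll":0},{"fingers":-1,"linear":[-0.083,-0.086,0],"roll":0}]'
python3 -m creep '[{"fingers":-1,"linear":[-0.083,-0.086,0],"roll":0},{"fingers":-1,"linear":[-0.083,-0.086,0],"roll":0},{"fingers":-1,"linear":[-0.083,-0.086,0],"roll":0},{"fingers":-1,"linear":[-0.083,-0.086,0],"roll":0},{"fingers":-1,"linear":[-0.083,-0.086,0],"roll":0},{"fingers":-1,"linear":[-0.083,-0.086,0],"roll":0},{"fingers":-1,"linear":[-0.083,-0.086,0],"roll":0},{"fingers":-1,"linear":[-0.083,-0.086,0],"roll":0},{"fingers":-1,"linear":[-0.083,-0.086,0],"roll":0},{"fingers":-1,"linear":[-0.083,-0.086,0],"roll":0},{"fingers":-1,"linear":[-0.083,-0.086,0],"roll":0},{"fingers":-1,"linear":[0,0,0],"roll":0}]'
python3 -m creep '[{"fingers":-1,"linear":[0,0,0],"roll":-0.134},{"fingers":-1,"linear":[0,0,0],"roll":-0.134},{"fingers":-1,"linear":[0,0,0],"roll":-0.134},{"fingers":-1,"linear":[0,0,0],"roll":-0.134},{"fingers":-1,"linear":[0,0,0],"roll":-0.134},{"fingers":-1,"linear":[0,0,0],"roll":0},{"fingers":-1,"linear":[0,0,0],"roll":0}]'
cat >> h.py <<'E'
def go(x,y,z,yawy):
    "shift (units) and roll (units) from the measured pose to TCP x,y,z with tool y at yawy degrees"
    s=arm.read_state(); R=s["eef_rot"]; p=s["tool_pos"]
    a=np.degrees(np.arctan2(R[1,1],R[0,1])); d=R.T@(np.array([x,y,z])-p)
    print("t %.2f p %s yaw %.2f shift mm %s units %s roll %.3f F %s M %s gap %.3f grip %.1f"%(s["time"],p.round(4),a,(d*1e3).round(1),(d/.3).round(4),-(((yawy-a+180)%360)-180)/45,s["wrist_force"].round(1),s["moment"].round(2),s["finger_gap"],s["grip_force"]))
E
python3 -c "
from h import *
go(.538,-.1095,.080,102.2)"
```

```text
time: 1.1
tool_pos: [0.3497, 0.2711, 0.262]
eef_rot: [[-0.952, 0.306, -0.0], [0.306, 0.952, -0.0], [0.0, -0.0, -1.0]]
wrist_force: [1.7, 0.5, -0.6]
finger_gap: 0.998
grip_force: 0.0
time: 2.1
tool_pos: [0.5253, -0.0868, 0.262]
eef_rot: [[-0.95, 0.311, 0.001], [0.311, 0.95, -0.003], [-0.002, -0.003, -1.0]]
wrist_force: [0.9, 0.3, -0.7]
finger_gap: 1.002
grip_force: 0.0
time: 2.68
tool_pos: [0.5228, -0.0809, 0.262]
eef_rot: [[-0.978, -0.21, -0.001], [-0.21, 0.978, 0.0], [0.001, 0.0, -1.0]]
wrist_force: [0.0, 0.1, 0.2]
finger_gap: 0.999
grip_force: 0.0
t 2.68 p [ 0.5228 -0.0809  0.262 ] yaw 102.14 shift mm [ -9.  -31.3 181.9] units [-0.0299 -0.1043  0.6065] roll -0.001 F [0.  0.1 0.2] M [-0.   -0.04  0.03] gap 0.999 grip 0.0
```

```bash
python3 -m creep '[{"fingers":-1,"linear":[-0.03,-0.104,0],"roll":0},{"fingers":-1,"linear":[0,0,0.1],"roll":0},{"fingers":-1,"linear":[0,0,0.1],"roll":0},{"fingers":-1,"linear":[0,0,0.1],"roll":0},{"fingers":-1,"linear":[0,0,0.08],"roll":0},{"fingers":-1,"linear":[0,0,0],"roll":0},{"fingers":-1,"linear":[0,0,0],"roll":0}]'
python3 - <<'E'
from h import *
import cv2
go(.538,-.1095,.080,102.2)
o=[]
for n,(r,c) in dict(scene=(150,215),top=(150,310)).items():
    im=arm.camera(n)[:,:,::-1]; cv2.imwrite(f"pics/{n}1.png",im); o.append(cv2.resize(im[r:r+100,c:c+100],None,fx=4,fy=4,interpolation=cv2.INTER_CUBIC))
cv2.imwrite("pics/crop2.png",np.clip(np.hstack(o)*1.5,0,255).astype(np.uint8))
E
```

```text
time: 3.27
tool_pos: [0.5372, -0.1092, 0.1469]
eef_rot: [[-0.977, -0.211, -0.004], [-0.211, 0.977, 0.001], [0.004, 0.002, -1.0]]
wrist_force: [0.2, 0.3, 1.4]
finger_gap: 0.999
grip_force: 0.0
t 3.27 p [ 0.5372 -0.1092  0.1469] yaw 102.20 shift mm [-1.  -0.6 66.9] units [-0.0032 -0.0019  0.2231] roll 0.000 F [0.2 0.3 1.4] M [-0.04  0.01  0.02] gap 0.999 grip 0.0
```

View pics/crop2.png

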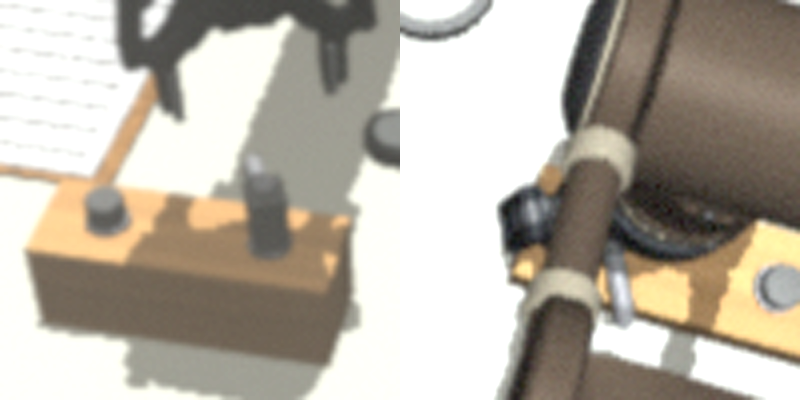

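The scene view (left) shows both open fingers above the tap, at (175,112) and (337,88), with the tap at (266,185) between them. In the top view the arm hides the tap. I'll descend and close, then check the spout.

```bash
python3 -m creep '[{"fingers":-1,"linear":[-0.003,-0.002,0.075],"roll":0},{"fingers":-1,"linear":[0,0,0.075],"roll":0},{"fingers":-1,"linear":[0,0,0.06],"roll":0},{"fingers":-1,"linear":[0,0,0.013],"roll":0},{"fingers":-1,"linear":[0,0,0],"roll":0}]' 
python3 -m creep '[{"fingers":1,"linear":[0,0,0],"roll":0},{"fingers":1,"linear":[0,0,0],"roll":0},{"fingers":1,"linear":[0,0,0],"roll":0},{"fingers":1,"linear":[0,0,0],"roll":0},{"fingers":1,"linear":[0,0,0],"roll":0},{"fingers":1,"linear":[0,0,0],"roll":0},{"fingers":1,"linear":[0,0,0],"roll":0},{"fingers":1,"linear":[0,0,0],"roll":0},{"fingers":1,"linear":[0,0,0],"roll":0},{"fingers":1,"linear":[0,0,0],"roll":0}]' 60
python3 -c "
from h import *
go(.538,-.1095,.080,102.2)"
```

```text
time: 3.78
tool_pos: [0.54, -0.1102, 0.082]
eef_rot: [[-0.977, -0.212, 0.0], [-0.212, 0.977, -0.0], [-0.0, -0.0, -1.0]]
wrist_force: [0.3, -0.1, 0.0]
finger_gap: 0.999
grip_force: 0.0
time: 4.62
tool_pos: [0.5404, -0.1102, 0.0826]
eef_rot: [[-0.977, -0.213, 0.001], [-0.213, 0.977, -0.0], [-0.001, -0.0, -1.0]]
wrist_force: [-1.0, 0.4, 6.1]
finger_gap: 0.252
grip_force: 58.9
t 4.62 p [ 0.5404 -0.1102  0.0826] yaw 102.28 shift mm [2.2 1.2 2.6] units [0.0073 0.0039 0.0085] roll 0.002 F [-1.   0.4  6.1] M [ 0.15  0.16 -0.04] gap 0.252 grip 58.9
```

```bash
python3 -m creep '[{"fingers":1,"linear":[0,0,-0.03],"roll":0},{"fingers":1,"linear":[0,0,-0.06],"roll":0},{"fingers":1,"linear":[0,0,-0.1],"roll":0},{"fingers":1,"linear":[0,0,-0.1],"roll":0},{"fingers":1,"linear":[0,0,-0.1],"roll":0},{"fingers":1,"linear":[0,0,-0.1],"roll":0},{"fingers":1,"linear":[0,0,-0.04],"roll":0},{"fingers":1,"linear":[0,0,0],"roll":0},{"fingers":1,"linear":[0,0,0],"roll":0}]' 
python3 - <<'E'
from h import *
import cv2
go(.45,.08,.27,76.5)
o=[]
for n,(r,c) in dict(scene=(90,215),top=(160,320)).items():
    im=arm.camera(n)[:,:,::-1]; cv2.imwrite(f"pics/{n}2.png",im); o.append(cv2.resize(im[r:r+100,c:c+100],None,fx=4,fy=4,interpolation=cv2.INTER_CUBIC))
cv2.imwrite("pics/crop3.png",np.clip(np.hstack(o)*1.5,0,255).astype(np.uint8))
E
```

```text
time: 5.37
tool_pos: [0.5393, -0.1101, 0.24]
eef_rot: [[-0.977, -0.213, -0.0], [-0.213, 0.977, -0.0], [0.0, 0.0, -1.0]]
wrist_force: [-0.3, 0.7, -2.5]
finger_gap: 0.253
grip_force: 59.3
t 5.37 p [ 0.5393 -0.1101  0.24  ] yaw 102.28 shift mm [ 46.8 204.8 -30. ] units [ 0.1562  0.6827 -0.1001] roll 0.573 F [-0.3  0.7 -2.5] M [ 0.02  0.05 -0.03] gap 0.253 grip 59.3
```

View pics/crop3.png

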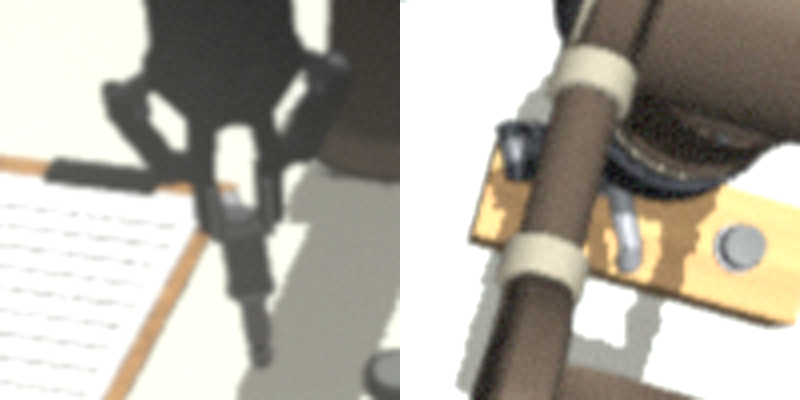

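The tap is lifted and held. The tip is at scene crop (262,362), i.e. pixel (280.5,180.5), and the spout end at top crop (628,258), i.e. pixel (377,224.5). I'll check tilt and yaw from these.

```bash
python3 - <<'E'
from h import *
s=arm.read_state(); p=s["tool_pos"]; tip=p-[0,0,.0706]
print("tip pred",tip,proj("scene",tip),"flange",proj("scene",tip+[0,0,.058]),"body top",proj("scene",tip+[0,0,.106]))
e=onz("top",377,224.5,tip[2]+.076); print("spout",e,yaw(p,e), np.linalg.norm((e-p)[:2]))
for a in(-168,-166,-170,-172): print(a,proj("top",tip+[.05*np.cos(np.radians(a)),.05*np.sin(np.radians(a)),.076]))
# same test on the undisturbed tap
E
```

```text
tip pred [ 0.53780717 -0.10969159  0.16705896] (np.float64(278.50496966455535), np.float64(181.32170216288864)) flange (np.float64(276.60902637932264), np.float64(162.22827977226905)) body top (np.float64(274.9154999313139), np.float64(145.17333089622795))
spout [ 0.48863384 -0.12216127  0.24305896] -165.77053378110926 0.05072976458983218
-168 (np.float64(375.9529110600323), np.float64(224.34397618242883))
-166 (np.float64(376.8111480753158), np.float64(224.16240806407455))
-170 (np.float64(375.08804626457993), np.float64(224.4952542970525))
-172 (np.float64(374.21763104218644), np.float64(224.61604250267627))
```

```bash
python3 -m creep '[{"fingers":1,"linear":[0,0,-0.1],"roll":0},{"fingers":1,"linear":[-0.017,0.053,0],"roll":0},{"fingers":1,"linear":[-0.033,0.105,0],"roll":0},{"fingers":1,"linear":[-0.033,0.105,0],"roll":0},{"fingers":1,"linear":[-0.033,0.105,0],"roll":0},{"fingers":1,"linear":[-0.033,0.105,0],"roll":0},{"fingers":1,"linear":[-0.033,0.105,0],"roll":0},{"fingers":1,"linear":[-0.033,0.105,0],"roll":0},{"fingers":1,"linear":[-0.033,0.105,0],"roll":0},{"fingers":1,"linear":[-0.033,0.105,0],"roll":0},{"fingers":1,"linear":[-0.033,0.105,0],"roll":0},{"fingers":1,"linear":[-0.017,0.053,0],"roll":0}]' 
python3 -m creep '[{"fingers":1,"linear":[0,0,0],"roll":0.1146},{"fingers":1,"linear":[0,0,0],"roll":0.1146},{"fingers":1,"linear":[0,0,0],"roll":0.1146},{"fingers":1,"linear":[0,0,0],"roll":0.1146},{"fingers":1,"linear":[0,0,0],"roll":0.1146},{"fingers":1,"linear":[0,0,0],"roll":0},{"fingers":1,"linear":[0,0,0],"roll":0},{"fingers":1,"linear":[0,0,0],"roll":0}]' 
python3 -c "
from h import *
go(.5685,.22,.195,76.5)"
```

```text
time: 6.47
tool_pos: [0.5679, 0.2224, 0.2669]
eef_rot: [[-0.977, -0.215, -0.005], [-0.215, 0.977, 0.0], [0.005, 0.002, -1.0]]
wrist_force: [1.3, -1.2, -1.1]
finger_gap: 0.257
grip_force: 59.3
time: 7.13
tool_pos: [0.5688, 0.2187, 0.2686]
eef_rot: [[-0.973, 0.232, -0.003], [0.232, 0.973, -0.001], [0.003, -0.002, -1.0]]
wrist_force: [0.1, 0.4, -2.2]
finger_gap: 0.26
grip_force: 59.4
t 7.13 p [0.5688 0.2187 0.2686] yaw 76.61 shift mm [ 0.4  1.3 73.6] units [0.0013 0.0043 0.2454] roll 0.002 F [ 0.1  0.4 -2.2] M [-0.01 -0.02  0.03] gap 0.260 grip 59.4
```

Descend so the tip is about 25 mm above the mouth, then look.

```bash
python3 -m creep '[{"fingers":1,"linear":[0,0.004,0.06],"roll":0},{"fingers":1,"linear":[0,0,0.08],"roll":0},{"fingers":1,"linear":[0,0,0.08],"roll":0},{"fingers":1,"linear":[0,0,0.04],"roll":0},{"fingers":1,"linear":[0,0,0],"roll":0},{"fingers":1,"linear":[0,0,0],"roll":0},{"fingers":1,"linear":[0,0,0],"roll":0}]' 
python3 - <<'E'
from h import *
import cv2
go(.5685,.22,.195,76.5)
ps=[]; I={"scene":0,"top":0}
for k in range(6):
    for n in I: I[n]=I[n]+arm.camera(n)[:,:,::-1]/6.
    ps.append(arm.read_state()["tool_pos"])
print("mean p",np.mean(ps,0),np.std(ps,0))
o=[]
for n,(r,c) in dict(scene=(145,365),top=(150,190)).items():
    cv2.imwrite(f"pics/{n}3.png",I[n].astype(np.uint8)); o.append(cv2.resize(I[n][r:r+90,c:c+80],None,fx=5,fy=5,interpolation=cv2.INTER_CUBIC))
cv2.imwrite("pics/crop4.png",np.clip(np.hstack(o)*1.8,0,255).astype(np.uint8))
E
```

```text
time: 7.72
tool_pos: [0.571, 0.2205, 0.1939]
eef_rot: [[-0.972, 0.233, 0.002], [0.233, 0.972, 0.001], [-0.002, 0.001, -1.0]]
wrist_force: [-0.0, -0.5, -0.7]
finger_gap: 0.258
grip_force: 59.3
t 7.72 p [0.571  0.2205 0.1939] yaw 76.52 shift mm [ 2.3 -1.1 -1.1] units [ 0.0078 -0.0036 -0.0036] roll 0.000 F [-0.  -0.5 -0.7] M [-0.03  0.01  0.03] gap 0.258 grip 59.3
mean p [0.57049228 0.22035862 0.19345672] [0.00056171 0.00016941 0.00078131]
```

View pics/crop4.png

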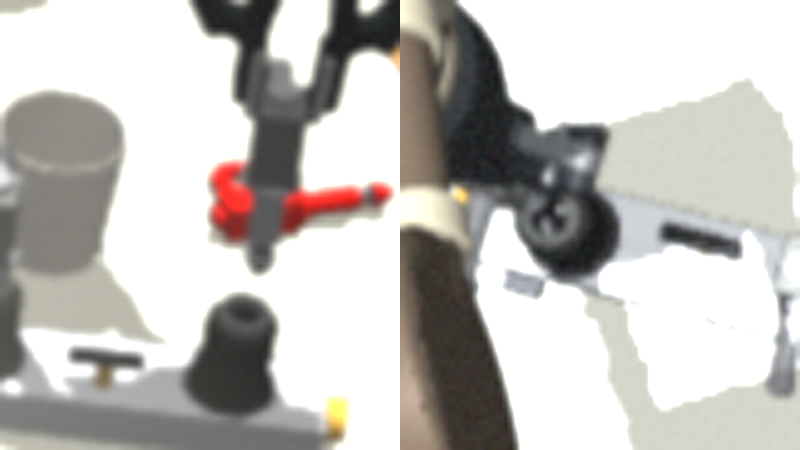

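```bash
python3 - <<'E'
from h import *
p=np.array([.5705,.2204,.1935]); tip=p-[0,0,.0706]
for n in("scene","top"):
    print(n,*[(k,np.round(proj(n,tip+[0,0,z]),1)) for k,z in dict(tip=0,flange=.058,grip=.084,button=.112,mouthz=.094-tip[2],under=.04-tip[2]).items()])
a=np.radians(166.5)
print("spout",proj("top",tip+[.05*np.cos(a),.05*np.sin(a),.076]), proj("top",tip+[0.03*np.cos(a),.03*np.sin(a),.09]))
for z in(.085,.094): print("mouth onz scene",onz("scene",413.6,207.4,z),"top",onz("top",220.5,194.2,z))
i=arm.camera_info("top");V=np.array(i["view"]);print(-V[:3,:3].T@V[:3,3])
E
```

```text
scene ('tip', array([414.1, 198.4])) ('flange', array([417.8, 180.3])) ('grip', array([419.6, 171.7])) ('button', array([421.5, 162.1])) ('mouthz', array([412.3, 206.8])) ('under', array([409.2, 221.8]))
top ('tip', array([217.6, 189.2])) ('flange', array([211.6, 184.9])) ('grip', array([208.7, 182.7])) ('button', array([205.3, 180.3])) ('mouthz', array([220.3, 191.1])) ('under', array([225. , 194.5]))
spout (np.float64(202.59078994718482), np.float64(206.49371508682137)) (np.float64(203.7169718641908), np.float64(196.25873552935383))
mouth onz scene [0.56354633 0.22648411 0.085     ] top [0.56452839 0.22152724 0.085     ]
mouth onz scene [0.57271232 0.22313215 0.094     ] top [0.56324782 0.21957026 0.094     ]
[0.42662469 0.01078107 1.05420668]
```

The scene crop shows the tip at (260,268), i.e. pixel (417,198.6), and the mouth at (243,312), i.e. pixel (413.6,207.4). In the top crop the tap is mostly hidden, with the mouth at (220,194). The stem axis looks slightly off vertical, so I'll measure row by row.

```bash
python3 - <<'E'
from h import *
import cv2
im=cv2.imread("pics/scene3.png"); r=im[:,:,2].astype(float)
p=np.array([.5705,.2204,.1935]); A=np.array(proj("scene",p-[0,0,.08])); B=np.array(proj("scene",p+[0,0,.03]))
for y in range(162,228,2):
    # subpixel edges at half level
    row=r[y]; c0=A[0]+(B[0]-A[0])*(y-A[1])/(B[1]-A[1])
    c=int(round(c0+1)); th=70
    if row[c]>th: print(y,"bright"); continue
    l=c
    while row[l]<th: l-=1
    k=c
    while row[k]<th:k+=1
    L=l+(row[l]-th)/(row[l]-row[l+1]); K=k-(row[k]-th)/(row[k]-row[k-1])
    print(y,"pred %.1f  L %.1f R %.1f mid %.2f w %.1f"%(c0,L,K,(L+K)/2,K-L), "diff %.2f"%((L+K)/2-c0))
a=cv2.imread("pics/top0.png")[178:210,205:245]; b=im[150:230,390:440]
o=np.zeros((600,800,3),np.uint8); o[:400,:500]=np.clip(cv2.resize(a,(500,400),interpolation=cv2.INTER_CUBIC)*1.5,0,255); 
bb=cv2.resize(b,(300,480),interpolation=cv2.INTER_CUBIC).astype(float)*1.8; o[:480,500:]=np.clip(bb,0,255)
cv2.imwrite("pics/crop5.png",o)
E
```

```text
162 bright
164 pred 421.1  L 411.8 R 432.1 mid 421.92 w 20.3 diff 0.77
166 pred 420.7  L 414.0 R 431.3 mid 422.63 w 17.3 diff 1.90
168 pred 420.3  L 415.2 R 427.9 mid 421.58 w 12.7 diff 1.25
170 pred 419.9  L 415.8 R 425.2 mid 420.50 w 9.4 diff 0.59
172 pred 419.5  L 415.6 R 424.7 mid 420.16 w 9.2 diff 0.65
174 pred 419.1  L 415.2 R 424.5 mid 419.88 w 9.3 diff 0.79
176 pred 418.7  L 414.9 R 424.2 mid 419.58 w 9.3 diff 0.90
178 pred 418.3  L 414.2 R 424.0 mid 419.09 w 9.8 diff 0.82
180 pred 417.9  L 413.2 R 424.1 mid 418.62 w 10.9 diff 0.77
182 pred 417.4  L 414.8 R 423.7 mid 419.22 w 8.9 diff 1.78
184 pred 417.0  L 415.9 R 421.1 mid 418.46 w 5.2 diff 1.43
186 pred 416.6  L 415.7 R 421.2 mid 418.45 w 5.5 diff 1.83
188 pred 416.2  L 414.1 R 422.0 mid 418.04 w 7.9 diff 1.83
190 pred 415.8  L 413.2 R 421.9 mid 417.52 w 8.7 diff 1.72
192 pred 415.4  L 413.3 R 420.2 mid 416.73 w 6.9 diff 1.35
194 pred 415.0  L 414.5 R 418.6 mid 416.52 w 4.1 diff 1.55
196 pred 414.6  L 414.8 R 418.5 mid 416.62 w 3.7 diff 2.06
198 bright
200 bright
202 bright
204 bright
206 pred 412.5  L 408.2 R 417.3 mid 412.72 w 9.1 diff 0.22
208 pred 412.1  L 406.7 R 418.7 mid 412.68 w 12.0 diff 0.59
210 pred 411.7  L 405.9 R 419.5 mid 412.70 w 13.5 diff 1.03
212 pred 411.3  L 405.8 R 419.1 mid 412.45 w 13.4 diff 1.18
214 pred 410.9  L 405.0 R 418.8 mid 411.88 w 13.8 diff 1.03
216 pred 410.4  L 403.8 R 418.5 mid 411.18 w 14.7 diff 0.74
218 pred 410.0  L 402.5 R 418.0 mid 410.24 w 15.5 diff 0.21
220 pred 409.6  L 401.2 R 418.6 mid 409.90 w 17.4 diff 0.28
222 pred 409.2  L 401.2 R 419.1 mid 410.17 w 17.9 diff 0.97
224 pred 408.8  L 402.4 R 419.4 mid 410.93 w 17.0 diff 2.13
226 pred 408.4  L 404.8 R 418.4 mid 411.56 w 13.6 diff 3.18
```

View pics/crop5.png

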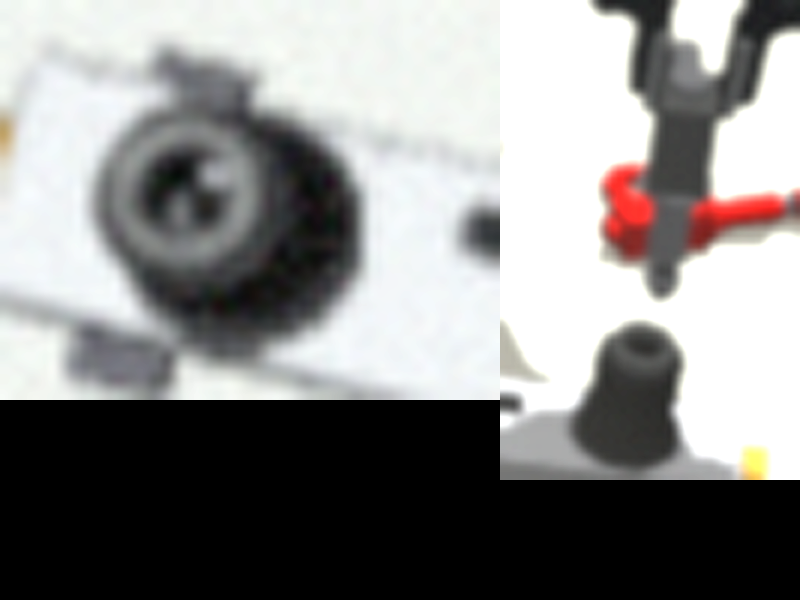

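The mouth's collar centre is at top pixel (219.7,193.2). The scene view shows stem and mouth aligned in y to about 2 mm, and the top view says to shift x by about -2 to -3 mm. I'll shift -2 mm in x and descend slowly, watching the force.

```bash
python3 -m creep '[{"fingers":1,"linear":[0.007,0,0.02],"roll":0},{"fingers":1,"linear":[0,0,0.03],"roll":0},{"fingers":1,"linear":[0,0,0.03],"roll":0},{"fingers":1,"linear":[0,0,0],"roll":0},{"fingers":1,"linear":[0,0,0],"roll":0}]' 
python3 -c "
from h import *
go(.5685,.2205,.12,76.5)"
python3 -m creep '[{"fingers":1,"linear":[0,0,0.01],"roll":0},{"fingers":1,"linear":[0,0,0.01],"roll":0},{"fingers":1,"linear":[0,0,0],"roll":0}]' 
python3 -c "
from h import *
go(.5685,.2205,.12,76.5)"
```

```text
time: 8.73
tool_pos: [0.5666, 0.2203, 0.1667]
eef_rot: [[-0.972, 0.233, -0.003], [0.233, 0.972, -0.001], [0.003, -0.002, -1.0]]
wrist_force: [0.2, -0.9, -0.9]
finger_gap: 0.252
grip_force: 59.3
t 8.73 p [0.5666 0.2203 0.1667] yaw 76.50 shift mm [-1.9  0.7 46.6] units [-0.0065  0.0024  0.1555] roll 0.000 F [ 0.2 -0.9 -0.9] M [ 0.03 -0.05  0.01] gap 0.252 grip 59.3
time: 8.98
tool_pos: [0.5676, 0.2206, 0.162]
eef_rot: [[-0.972, 0.233, -0.001], [0.233, 0.972, -0.0], [0.001, -0.0, -1.0]]
wrist_force: [-0.1, -0.7, -1.8]
finger_gap: 0.256
grip_force: 59.4
t 8.98 p [0.5676 0.2206 0.162 ] yaw 76.50 shift mm [-0.9  0.1 42. ] units [-0.003   0.0004  0.1398] roll -0.000 F [-0.1 -0.7 -1.8] M [-0.03  0.01  0.01] gap 0.256 grip 59.4
```

```bash
python3 -m creep '[{"fingers":1,"linear":[0,0,0.01],"roll":0},{"fingers":1,"linear":[0,0,0],"roll":0}]' | grep -E "pos|force"
python3 -m creep '[{"fingers":1,"linear":[0,0,0.007],"roll":0},{"fingers":1,"linear":[0,0,0],"roll":0}]' | grep -E "pos|force"
python3 -c "
from h import *
go(.5685,.2205,.12,76.5)"
```

```text
tool_pos: [0.5677, 0.2206, 0.1591]
wrist_force: [-0.1, 1.1, -1.4]
grip_force: 59.4
tool_pos: [0.5677, 0.2206, 0.1571]
wrist_force: [-0.7, 0.8, -1.9]
grip_force: 59.4
t 9.32 p [0.5677 0.2206 0.1571] yaw 76.50 shift mm [-0.8  0.1 37.1] units [-0.0028  0.0002  0.1236] roll -0.000 F [-0.7  0.8 -1.9] M [-0.02 -0.    0.01] gap 0.255 grip 59.4
```

```bash
for i in 1; do python3 -m creep '[{"fingers":1,"linear":[0,0,0.008],"roll":0},{"fingers":1,"linear":[0,0,0],"roll":0}]' | grep -E "pos|t_force"
python3 -m creep '[{"fingers":1,"linear":[0,0,0.008],"roll":0},{"fingers":1,"linear":[0,0,0],"roll":0}]' | grep -E "pos|t_force"
python3 -m creep '[{"fingers":1,"linear":[0,0,0.008],"roll":0},{"fingers":1,"linear":[0,0,0],"roll":0}]' | grep -E "pos|t_force"
done
python3 -c "
from h import *
go(.5685,.2205,.12,76.5)"
```

```text
tool_pos: [0.5675, 0.2206, 0.1546]
wrist_force: [-1.1, -0.1, -2.1]
tool_pos: [0.5675, 0.2206, 0.1521]
wrist_force: [-0.3, -0.2, -1.0]
tool_pos: [0.5676, 0.2206, 0.1497]
wrist_force: [0.6, -0.7, -1.8]
t 9.82 p [0.5676 0.2206 0.1497] yaw 76.50 shift mm [-1.   0.2 29.7] units [-0.0032  0.0005  0.0989] roll -0.000 F [ 0.6 -0.7 -1.8] M [ 0.   -0.02 -0.  ] gap 0.254 grip 59.3
```

```bash
m(){ grep -E "pos|t_force" | tr '\n' ' '; echo; }
python3 -m creep '[{"fingers":1,"linear":[0,0,0.008],"roll":0},{"fingers":1,"linear":[0,0,0],"roll":0}]' |m
python3 -m creep '[{"fingers":1,"linear":[0,0,0.006],"roll":0},{"fingers":1,"linear":[0,0,0],"roll":0}]' |m
python3 -m creep '[{"fingers":1,"linear":[0,0,0.005],"roll":0},{"fingers":1,"linear":[0,0,0],"roll":0}]' |m
python3 -m creep '[{"fingers":1,"linear":[0,0,0.005],"roll":0},{"fingers":1,"linear":[0,0,0],"roll":0}]' |m
python3 -m creep '[{"fingers":1,"linear":[0,0,0.005],"roll":0},{"fingers":1,"linear":[0,0,0],"roll":0}]' |m
```

```text
tool_pos: [0.5676, 0.2206, 0.1472] wrist_force: [0.8, 0.1, -1.4] 
tool_pos: [0.5676, 0.2207, 0.1456] wrist_force: [-0.9, -0.1, -1.0] 
tool_pos: [0.5677, 0.2206, 0.1442] wrist_force: [0.1, -1.2, -1.8] 
tool_pos: [0.5677, 0.2206, 0.1427] wrist_force: [0.1, -1.1, -1.3] 
tool_pos: [0.5677, 0.2206, 0.1412] wrist_force: [-0.4, 0.3, -2.1]
```

```bash
m(){ grep -E "pos|t_force" | tr '\n' ' '; echo; }
python3 -m creep '[{"fingers":1,"linear":[0,0,0.005],"roll":0},{"fingers":1,"linear":[0,0,0],"roll":0}]' |m
python3 -m creep '[{"fingers":1,"linear":[0,0,0.005],"roll":0},{"fingers":1,"linear":[0,0,0],"roll":0}]' |m
python3 -m creep '[{"fingers":1,"linear":[0,0,0.005],"roll":0},{"fingers":1,"linear":[0,0,0],"roll":0}]' |m
python3 -m creep '[{"fingers":1,"linear":[0,0,0.005],"roll":0},{"fingers":1,"linear":[0,0,0],"roll":0}]' |m
python3 -m creep '[{"fingers":1,"linear":[0,0,0.005],"roll":0},{"fingers":1,"linear":[0,0,0],"roll":0}]' |m
```

```text
tool_pos: [0.5677, 0.2207, 0.1397] wrist_force: [0.1, -0.2, -2.2] 
tool_pos: [0.5677, 0.2206, 0.1381] wrist_force: [-0.3, 0.0, -1.7] 
tool_pos: [0.5677, 0.2206, 0.1366] wrist_force: [0.6, -0.3, -2.7] 
tool_pos: [0.5678, 0.2207, 0.1354] wrist_force: [0.3, 0.7, 0.0] 
tool_pos: [0.5679, 0.2207, 0.1341] wrist_force: [-1.2, -0.8, -0.7]
```

```bash
m(){ grep -E "pos|t_force" | tr '\n' ' '; echo; }
python3 -m creep '[{"fingers":1,"linear":[0,0,0.005],"roll":0},{"fingers":1,"linear":[0,0,0],"roll":0}]' |m
python3 -m creep '[{"fingers":1,"linear":[0,0,0.005],"roll":0},{"fingers":1,"linear":[0,0,0],"roll":0}]' |m
python3 -m creep '[{"fingers":1,"linear":[0,0,0.005],"roll":0},{"fingers":1,"linear":[0,0,0],"roll":0}]' |m
python3 -m creep '[{"fingers":1,"linear":[0,0,0.005],"roll":0},{"fingers":1,"linear":[0,0,0],"roll":0}]' |m
python3 -m creep '[{"fingers":1,"linear":[0,0,0.004],"roll":0},{"fingers":1,"linear":[0,0,0],"roll":0}]' |m
```

```text
tool_pos: [0.568, 0.2207, 0.1326] wrist_force: [-1.0, -0.8, 0.1] 
tool_pos: [0.5682, 0.2207, 0.1314] wrist_force: [0.1, -0.4, 2.9] 
tool_pos: [0.5683, 0.2208, 0.13] wrist_force: [-0.9, -0.7, 4.2] 
tool_pos: [0.5677, 0.2207, 0.1275] wrist_force: [0.1, -0.2, 0.8] 
tool_pos: [0.5676, 0.2207, 0.1261] wrist_force: [-0.7, -1.4, 1.5]
```

```bash
m(){ grep -E "pos|t_force" | tr '\n' ' '; echo; }
python3 -m creep '[{"fingers":1,"linear":[0,0,0.002],"roll":0},{"fingers":1,"linear":[0,0,0],"roll":0}]' |m
python3 -m creep '[{"fingers":1,"linear":[0,0,0.002],"roll":0},{"fingers":1,"linear":[0,0,0],"roll":0}]' |m
python3 -m creep '[{"fingers":1,"linear":[0,0,0.002],"roll":0},{"fingers":1,"linear":[0,0,0],"roll":0}]' |m
```

```text
tool_pos: [0.5677, 0.2207, 0.1257] wrist_force: [-0.2, -0.2, -0.3] 
tool_pos: [0.5677, 0.2207, 0.1253] wrist_force: [-0.6, 0.5, -0.3] 
tool_pos: [0.5678, 0.2207, 0.1248] wrist_force: [-1.2, 0.2, 0.3]
```

```bash
m(){ grep -E "pos|t_force" | tr '\n' ' '; echo; }
python3 -m creep '[{"fingers":1,"linear":[0,0,0.002],"roll":0},{"fingers":1,"linear":[0,0,0],"roll":0}]' |m
python3 -m creep '[{"fingers":1,"linear":[0,0,0.002],"roll":0},{"fingers":1,"linear":[0,0,0],"roll":0}]' |m
python3 -m creep '[{"fingers":1,"linear":[0,0,0.002],"roll":0},{"fingers":1,"linear":[0,0,0],"roll":0}]' |m
python3 -m creep '[{"fingers":1,"linear":[0,0,0.002],"roll":0},{"fingers":1,"linear":[0,0,0],"roll":0}]' |m
```

```text
tool_pos: [0.5678, 0.2207, 0.1243] wrist_force: [-0.9, 0.3, 1.6] 
tool_pos: [0.5678, 0.2207, 0.1237] wrist_force: [-0.9, -0.8, 0.5] 
tool_pos: [0.5678, 0.2207, 0.1231] wrist_force: [-0.3, -1.4, 1.1] 
tool_pos: [0.5673, 0.2206, 0.1218] wrist_force: [-1.0, 0.2, -2.2]
```

```bash
m(){ grep -E "pos|t_force" | tr '\n' ' '; echo; }
python3 -m creep '[{"fingers":1,"linear":[0,0,0.003],"roll":0},{"fingers":1,"linear":[0,0,0],"roll":0}]' |m
python3 -m creep '[{"fingers":1,"linear":[0,0,0.003],"roll":0},{"fingers":1,"linear":[0,0,0],"roll":0}]' |m
python3 -m creep '[{"fingers":1,"linear":[0,0,0.002],"roll":0},{"fingers":1,"linear":[0,0,0],"roll":0}]' |m
python3 -m creep '[{"fingers":1,"linear":[0,0,0.002],"roll":0},{"fingers":1,"linear":[0,0,0],"roll":0}]' |m
```

```text
tool_pos: [0.5674, 0.2207, 0.121] wrist_force: [-0.5, -0.7, -2.7] 
tool_pos: [0.5676, 0.2207, 0.1204] wrist_force: [-0.9, -1.2, -1.0] 
tool_pos: [0.5678, 0.2207, 0.1201] wrist_force: [-0.8, 0.0, -1.3] 
tool_pos: [0.5679, 0.2207, 0.1198] wrist_force: [-0.7, -0.5, 0.3]
```

```bash
m(){ grep -E "pos|t_force" | tr '\n' ' '; echo; }
python3 -m creep '[{"fingers":1,"linear":[0,0,0.002],"roll":0},{"fingers":1,"linear":[0,0,0],"roll":0}]' |m
python3 -m creep '[{"fingers":1,"linear":[0,0,0.002],"roll":0},{"fingers":1,"linear":[0,0,0],"roll":0}]' |m
python3 -m creep '[{"fingers":1,"linear":[0,0,0.002],"roll":0},{"fingers":1,"linear":[0,0,0],"roll":0}]' |m
python3 -m creep '[{"fingers":1,"linear":[0,0,0.002],"roll":0},{"fingers":1,"linear":[0,0,0],"roll":0}]' |m
```

```text
tool_pos: [0.5681, 0.2207, 0.1194] wrist_force: [-1.3, -0.2, 2.4] 
tool_pos: [0.5682, 0.2207, 0.119] wrist_force: [-0.7, -0.9, 2.8] 
tool_pos: [0.5683, 0.2208, 0.1185] wrist_force: [-1.1, -1.0, 4.7] 
tool_pos: [0.5685, 0.2208, 0.1181] wrist_force: [-1.8, -1.1, 5.5]
```

```bash
m(){ grep -E "pos|t_force" | tr '\n' ' '; echo; }
python3 -m creep '[{"fingers":1,"linear":[0,0,0.002],"roll":0},{"fingers":1,"linear":[0,0,0],"roll":0}]' |m
python3 -m creep '[{"fingers":1,"linear":[0,0,0.002],"roll":0},{"fingers":1,"linear":[0,0,0],"roll":0}]' |m
python3 -m creep '[{"fingers":1,"linear":[0,0,0.002],"roll":0},{"fingers":1,"linear":[0,0,0],"roll":0}]' |m
```

```text
tool_pos: [0.5686, 0.2208, 0.1178] wrist_force: [-2.2, -0.4, 6.5] 
tool_pos: [0.5688, 0.2208, 0.1175] wrist_force: [-2.1, -0.5, 7.7] 
tool_pos: [0.5691, 0.2209, 0.1175] wrist_force: [-3.2, -1.3, 9.1]
```

```bash
m(){ grep -E "pos|t_force" | tr '\n' ' '; echo; }
python3 -m creep '[{"fingers":1,"linear":[0,0,0.002],"roll":0},{"fingers":1,"linear":[0,0,0],"roll":0},{"fingers":1,"linear":[0,0,0],"roll":0},{"fingers":1,"linear":[0,0,0],"roll":0}]' |m
python3 -m creep '[{"fingers":1,"linear":[0,0,0.001],"roll":0},{"fingers":1,"linear":[0,0,0],"roll":0},{"fingers":1,"linear":[0,0,0],"roll":0},{"fingers":1,"linear":[0,0,0],"roll":0},{"fingers":1,"linear":[0,0,0],"roll":0},{"fingers":1,"linear":[0,0,0],"roll":0},{"fingers":1,"linear":[0,0,0],"roll":0}]' |m
python3 -c "
from h import *
go(.5676,.2206,.1225,76.5)"
```

```text
tool_pos: [0.5693, 0.2209, 0.1175] wrist_force: [-2.8, -1.7, 11.6] 
tool_pos: [0.5694, 0.2209, 0.1174] wrist_force: [-3.3, -1.4, 13.1] 
t 16.23 p [0.5694 0.2209 0.1174] yaw 76.51 shift mm [ 1.6 -0.7 -5.1] units [ 0.0055 -0.0022 -0.0169] roll 0.000 F [-3.3 -1.4 13.1] M [-0.38  0.77  0.01] gap 0.255 grip 61.0
```

```bash
m(){ grep -E "pos|t_force" | tr '\n' ' '; echo; }
python3 -m creep '[{"fingers":1,"linear":[0,0,-0.01],"roll":0},{"fingers":1,"linear":[0,0,-0.01],"roll":0},{"fingers":1,"linear":[0,0,-0.007],"roll":0},{"fingers":1,"linear":[0,0,0],"roll":0},{"fingers":1,"linear":[0,0,0],"roll":0}]' |m
python3 -m creep '[{"fingers":1,"linear":[0,0,-0.003],"roll":0},{"fingers":1,"linear":[0,0,0],"roll":0}]' |m
python3 -m creep '[{"fingers":1,"linear":[0,0,-0.003],"roll":0},{"fingers":1,"linear":[0,0,0],"roll":0}]' |m
python3 -m creep '[{"fingers":1,"linear":[0,0,-0.003],"roll":0},{"fingers":1,"linear":[0,0,0],"roll":0}]' |m
```

```text
tool_pos: [0.5674, 0.2206, 0.1217] wrist_force: [0.2, -0.5, -1.2] 
tool_pos: [0.5671, 0.2206, 0.1221] wrist_force: [0.2, 0.5, -5.2] 
tool_pos: [0.5666, 0.2205, 0.1223] wrist_force: [1.0, 2.4, -10.7] 
tool_pos: [0.5662, 0.2205, 0.1225] wrist_force: [1.7, 1.9, -18.8]
```

```bash
m(){ grep -E "pos|t_force" | tr '\n' ' '; echo; }
python3 -m creep '[{"fingers":1,"linear":[0,0,0.002],"roll":0},{"fingers":1,"linear":[0,0,0],"roll":0},{"fingers":1,"linear":[0,0,0],"roll":0}]' |m
python3 -m creep '[{"fingers":1,"linear":[0,0,0],"roll":0}]' |m
```

```text
tool_pos: [0.5663, 0.2204, 0.1226] wrist_force: [3.0, 3.1, -22.2] 
tool_pos: [0.5663, 0.2204, 0.1227] wrist_force: [2.1, 2.7, -24.5]
```

```bash
m(){ grep -E "pos|t_force" | tr '\n' ' '; echo; }
python3 -m creep '[{"fingers":1,"linear":[0,0,0.006],"roll":0},{"fingers":1,"linear":[0,0,0],"roll":0}]' |m
python3 -m creep '[{"fingers":1,"linear":[0,0,0],"roll":0}]' |m
```

```text
tool_pos: [0.5671, 0.2204, 0.1225] wrist_force: [1.2, 2.6, -19.1] 
tool_pos: [0.5671, 0.2204, 0.1226] wrist_force: [0.0, 1.9, -20.8]
```

```bash
m(){ grep -E "pos|t_force" | tr '\n' ' '; echo; }
python3 -m creep '[{"fingers":1,"linear":[0,0,0.006],"roll":0},{"fingers":1,"linear":[0,0,0],"roll":0}]' |m
python3 -m creep '[{"fingers":1,"linear":[0,0,0],"roll":0}]' |m
```

```text
tool_pos: [0.5681, 0.2205, 0.1224] wrist_force: [-1.5, 0.4, -12.4] 
tool_pos: [0.5682, 0.2206, 0.1224] wrist_force: [-1.3, 0.5, -11.8]
```

```bash
m(){ grep -E "pos|t_force" | tr '\n' ' '; echo; }
python3 -m creep '[{"fingers":1,"linear":[0,0,-0.001],"roll":0},{"fingers":1,"linear":[0,0,0],"roll":0}]' |m
python3 -m creep '[{"fingers":1,"linear":[0,0,0],"roll":0},{"fingers":1,"linear":[0,0,0],"roll":0}]' |m
python3 -m creep '[{"fingers":1,"linear":[0,0,0],"roll":0},{"fingers":1,"linear":[0,0,0],"roll":0}]' |m
python3 -m creep '[{"fingers":1,"linear":[0,0,0],"roll":0},{"fingers":1,"linear":[0,0,0],"roll":0}]' |m
```

```text
tool_pos: [0.5682, 0.2206, 0.1223] wrist_force: [-1.6, -0.3, -9.7] 
tool_pos: [0.5683, 0.2206, 0.1223] wrist_force: [-1.7, -1.1, -8.1] 
tool_pos: [0.5684, 0.2207, 0.1222] wrist_force: [-1.8, -1.1, -6.2] 
tool_pos: [0.5684, 0.2207, 0.1222] wrist_force: [-1.4, -1.3, -5.7]
```

```bash
m(){ grep -E "pos|t_force" | tr '\n' ' '; echo; }
python3 -m creep '[{"fingers":1,"linear":[0,0,-0.003],"roll":0},{"fingers":1,"linear":[0,0,0],"roll":0}]' |m
python3 -m creep '[{"fingers":1,"linear":[0,0,0],"roll":0},{"fingers":1,"linear":[0,0,0],"roll":0}]' |m
```

```text
tool_pos: [0.568, 0.2207, 0.1223] wrist_force: [-1.3, -0.0, -8.2] 
tool_pos: [0.568, 0.2207, 0.1223] wrist_force: [-0.7, -0.4, -7.8]
```

```bash
m(){ grep -E "pos|t_force" | tr '\n' ' '; echo; }
python3 -m creep '[{"fingers":1,"linear":[0,0,-0.005],"roll":0},{"fingers":1,"linear":[0,0,0],"roll":0}]' |m
python3 -m creep '[{"fingers":1,"linear":[0,0,0],"roll":0},{"fingers":1,"linear":[0,0,0],"roll":0}]' |m
```

```text
tool_pos: [0.5673, 0.2207, 0.1224] wrist_force: [0.4, 0.3, -14.8] 
tool_pos: [0.5672, 0.2206, 0.1225] wrist_force: [0.6, 0.9, -16.4]
```

```bash
m(){ grep -E "pos|t_force" | tr '\n' ' '; echo; }
python3 -m creep '[{"fingers":1,"linear":[0,0,0.0025],"roll":0},{"fingers":1,"linear":[0,0,0],"roll":0}]' |m
python3 -m creep '[{"fingers":1,"linear":[0,0,0],"roll":0},{"fingers":1,"linear":[0,0,0],"roll":0}]' |m
python3 -m creep '[{"fingers":1,"linear":[0,0,0],"roll":0},{"fingers":1,"linear":[0,0,0],"roll":0}]' |m
```

```text
tool_pos: [0.5675, 0.2206, 0.1225] wrist_force: [-0.5, 1.4, -15.6] 
tool_pos: [0.5674, 0.2206, 0.1225] wrist_force: [0.4, 1.9, -16.9] 
tool_pos: [0.5674, 0.2206, 0.1225] wrist_force: [0.7, 0.4, -16.3]
```

```bash
m(){ grep -E "pos|t_force" | tr '\n' ' '; echo; }
python3 -m creep '[{"fingers":1,"linear":[0,0,0.0015],"roll":0},{"fingers":1,"linear":[0,0,0],"roll":0}]' |m
python3 -m creep '[{"fingers":1,"linear":[0,0,0],"roll":0},{"fingers":1,"linear":[0,0,0],"roll":0}]' |m
python3 -m creep '[{"fingers":1,"linear":[0,0,0],"roll":0},{"fingers":1,"linear":[0,0,0],"roll":0},{"fingers":1,"linear":[0,0,0],"roll":0}]' |m
python3 -m creep '[{"fingers":1,"linear":[0,0,0],"roll":0},{"fingers":1,"linear":[0,0,0],"roll":0}]' |m
```

```text
tool_pos: [0.5677, 0.2206, 0.1225] wrist_force: [-0.8, 0.6, -15.5] 
tool_pos: [0.5677, 0.2206, 0.1225] wrist_force: [-0.6, 0.1, -15.9] 
tool_pos: [0.5677, 0.2206, 0.1225] wrist_force: [-0.9, 0.2, -17.4] 
tool_pos: [0.5678, 0.2206, 0.1225] wrist_force: [-1.1, 0.6, -16.3]
```

```bash
m(){ grep -E "pos|t_force" | tr '\n' ' '; echo; }
python3 -m creep '[{"fingers":1,"linear":[0,0,0.002],"roll":0},{"fingers":1,"linear":[0,0,0],"roll":0}]' |m
python3 -m creep '[{"fingers":1,"linear":[0,0,0],"roll":0},{"fingers":1,"linear":[0,0,0],"roll":0}]' |m
python3 -m creep '[{"fingers":1,"linear":[0,0,0],"roll":0},{"fingers":1,"linear":[0,0,0],"roll":0}]' |m
python3 -m creep '[{"fingers":1,"linear":[0,0,0],"roll":0},{"fingers":1,"linear":[0,0,0],"roll":0}]' |m
```

```text
tool_pos: [0.568, 0.2207, 0.1224] wrist_force: [-1.9, -0.5, -14.3] 
tool_pos: [0.5681, 0.2207, 0.1224] wrist_force: [-2.0, -0.5, -13.6] 
tool_pos: [0.5681, 0.2207, 0.1224] wrist_force: [-2.1, 0.2, -11.8] 
tool_pos: [0.5681, 0.2207, 0.1224] wrist_force: [-1.9, -0.5, -11.8]
```

```bash
m(){ grep -E "pos|t_force|gap" | tr '\n' ' '; echo; }
python3 -m creep '[{"fingers":1,"linear":[0,0,0.005],"roll":0},{"fingers":1,"linear":[0,0,0.005],"roll":0},{"fingers":1,"linear":[0,0,0],"roll":0},{"fingers":1,"linear":[0,0,0],"roll":0},{"fingers":1,"linear":[0,0,0],"roll":0}]' |m
python3 -m creep '[{"fingers":1,"linear":[0,0,0],"roll":0},{"fingers":1,"linear":[0,0,0],"roll":0}]' |m
```

```text
tool_pos: [0.5693, 0.2209, 0.1208] wrist_force: [-2.0, -1.7, 0.6] finger_gap: 0.254 
tool_pos: [0.5689, 0.2209, 0.1199] wrist_force: [-2.8, -0.4, 2.1] finger_gap: 0.256
```

```bash
m(){ grep -E "pos|t_force|gap" | tr '\n' ' '; echo; }
python3 -m creep '[{"fingers":-1,"linear":[0,0,0],"roll":0},{"fingers":-1,"linear":[0,0,0],"roll":0},{"fingers":-1,"linear":[0,0,0],"roll":0},{"fingers":-1,"linear":[0,0,0],"roll":0},{"fingers":-1,"linear":[0,0,0],"roll":0},{"fingers":-1,"linear":[0,0,0],"roll":0},{"fingers":-1,"linear":[0,0,0],"roll":0},{"fingers":-1,"linear":[0,0,0],"roll":0},{"fingers":-1,"linear":[0,0,0],"roll":0}]' |m
python3 -m creep '[{"fingers":-1,"linear":[0,0,-0.03],"roll":0},{"fingers":-1,"linear":[0,0,-0.06],"roll":0},{"fingers":-1,"linear":[0,0,-0.1],"roll":0},{"fingers":-1,"linear":[0,0,-0.1],"roll":0},{"fingers":-1,"linear":[0,0,-0.1],"roll":0},{"fingers":-1,"linear":[0,0,-0.1],"roll":0},{"fingers":-1,"linear":[0,0,-0.05],"roll":0},{"fingers":-1,"linear":[0,0,0],"roll":0}]' |m
python3 -m creep '[{"fingers":-1,"linear":[0.05,-0.1,0],"roll":0},{"fingers":-1,"linear":[0.05,-0.1,0],"roll":0},{"fingers":-1,"linear":[0.05,-0.1,0],"roll":0},{"fingers":-1,"linear":[0.05,-0.1,0],"roll":0},{"fingers":-1,"linear":[0.05,-0.1,0],"roll":0},{"fingers":-1,"linear":[0.05,-0.1,0],"roll":0},{"fingers":-1,"linear":[0.05,-0.1,0],"roll":0},{"fingers":-1,"linear":[0,0,0],"roll":0},{"fingers":-1,"linear":[0,0,0],"roll":0},{"fingers":-1,"linear":[0,0,0],"roll":0}]' |m
python3 - <<'E'
from h import *
import cv2
o=[]
for n,(r,c) in dict(scene=(150,340),top=(160,190)).items():
    im=arm.camera(n)[:,:,::-1]; cv2.imwrite(f"pics/{n}9.png",im); o.append(cv2.resize(im[r:r+100,c:c+110],(400,364),interpolation=cv2.INTER_CUBIC))
cv2.imwrite("pics/crop6.png",np.clip(np.hstack(o)*1.6,0,255).astype(np.uint8))
E
```

```text
tool_pos: [0.5679, 0.2207, 0.1189] wrist_force: [0.3, -0.6, -0.5] finger_gap: 1.001 
tool_pos: [0.5709, 0.2217, 0.2876] wrist_force: [0.3, 0.4, 0.5] finger_gap: 1.0 
tool_pos: [0.4167, 0.0412, 0.2805] wrist_force: [-0.3, -0.2, 1.0] finger_gap: 0.998
```

View pics/crop6.png

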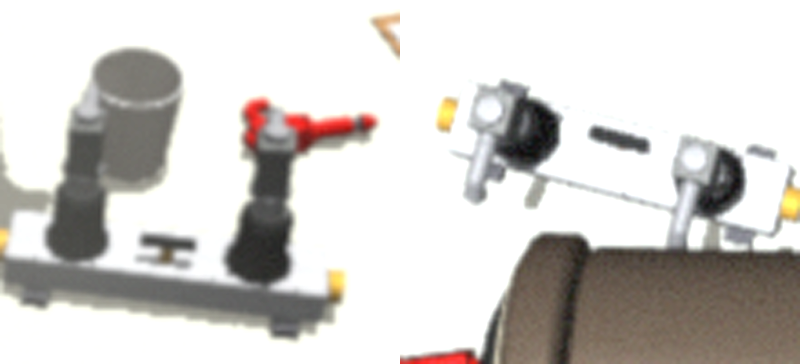

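The spare tap stands in the outlet at the same height as the fitted one. The two spouts are parallel in the top view, at (478,180) and (685,215). Everything else in view is in place and the gripper is clear, so I'm handing it in.

```bash
python3 -c "
from workcell import arm
print(arm.read_state()['time']); print(arm.sign_off())"
```

```text
24.1667
the job is handed in; nothing more can be done
None
```

The spare tap is in the outlet with its spout parallel to the fitted tap's: pressed home with about 15 N, then tugged at about 10–12 N for over half a second, and it held. Before that, the pull briefly overshot to about 22 N, past the 20 N limit, so the teeth may be slightly bent. Handed in at 24 s.

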